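Step the stamp turret round to the square die and lock it

TASK

Push the turret's protruding tab with the fingertips to turn the turret until the square soap-stamp die stands in line with the pointer. Then push the lock wedge along its channel from behind until its nose is fully home in the turret's notch. Only push: do not lift the wedge out of its channel, and leave the jar, bottle, soap slice and wood block where they stand.

Things in the scene. Friction and masses are not known exactly. Their poses are not given: they have to be found in the camera images.
- indexer: Fixed grey base plate 250 x 315 mm, 12 mm thick, at varying place and yaw (within 0.35 rad). Origin on the table under the turret's vertical axis, z up; own frame: plate spans x -0.125..0.125, y -0.190..0.125. The lock channel runs along own y at x = 0, y -0.124 to -0.092: two walls 19 mm apart, each 12 mm wide, tops 28 mm above the table.
- pointer (a point): Tip of the fixed pointer's arrow, on the base's own +x axis, 78 mm from the turret axis, 54 mm above the table; its dark post (63 mm high) stands at 110 mm.
- turret_hub (a point): Centre of the turret's top face, on its axis, 41 mm above the table. The turret is an aluminium plate with nine V notches (teeth reach 90 mm from the axis), carrying four brass dies, 26 to 33 mm wide, tops 61 mm above the table, in a row round its far half, clockwise from above: round, triangle, square, cross.
- turret (a joint): Turret angle (rad), positive anticlockwise from above, range -1.13..1.13. A die stands in line with the pointer, and a notch in line with the lock channel, at: -1.047 round, -0.349 triangle, 0.349 square (wanted), 1.047 cross. It starts between -1.10 and -0.25. Stiff: it stays where it is left; the tab needs about 1.5 to 3 N. The wedge goes home only within about 0.06 rad of such a place.
- tab (a point): Point on the turret's only protruding tab, 114 mm from the axis, 50 mm above the table. The tab is an upright dark steel blade, 10 mm thick, from the rim to 136 mm from the axis, 22 to 72 mm above the table, on the robot's side. From the axis it lies in the direction base yaw + turret angle + 190 degrees.
- square_die (a point): Centre of the top of the square die (26 mm square, 53 mm from the axis, 61 mm above the table). At the pointer it lies on the base's own +x axis.
- lock_wedge: Loose steel bar 60 long, 14 wide, 30 mm high, 0.14 to 0.28 kg, with a small black knob on top (to 54 mm above the table), lying on the plate in the open-topped channel. Origin at the centre of its underside; own y points along the bar to the round nose 30 mm ahead; flat heel 30 mm behind. It starts drawn back 27 to 37 mm from home. Slides under 3 N.
- lock_home (a point): Where the wedge's origin lies when it is fully home: in the base's frame x 0, y -0.100, z 0.012 (on the plate). The nose then touches the bottom of a turret notch 70 mm from the axis; this needs a notch in line with the channel.
- pigment_copper: bystander: small pigment jar with white lid, 47 mm wide, 47 mm high, beside the base
- soap_slice_0: bystander: slice of soap 25 x 67 x 57 mm standing behind the base
- block_wood: bystander: wood block 34 x 72 x 45 mm to the right of the base
- scent_rose: bystander: small brown bottle with black cap, 38 mm wide, 78 mm high, behind the base
Mind the look-alikes: they are no part of the job. There is more than one size of the lock_wedge; the job needs the larger.

How it is judged:
By the outcome, as a careful person would: the job done as asked, in the order asked, and still so for the second after the job is handed in, with the robot touching nothing.
It also fails if it takes over 51 s, if anything falls off the work surface, if the arm or the gripper's body presses on something with over 40 N, if the wrist force passes 120 N, or if a joint passes its speed limit or range.

ROBOT

A 7-joint arm with a two-finger parallel gripper is mounted at the origin on the work surface; the furniture and walls round the work are solid. World frame = base frame: x ahead of the robot, y to its left, z up, the work surface at z = 0. Lengths are in m, angles in degrees, forces in N, time in s.
With the tool pointing down it reaches from about 0.4 to 0.85 m from the base axis. Payload 6.9 kg.
Tool frame: the origin (TCP) lies midway between the tips of the shut fingers; the grasp point (between the pads) lies 19 mm behind it (manip.grasp_offset is the distance from the TCP to the grasp point, in m); z points along the fingers, y is the direction in which the jaws open and shut (so a half turn about z gives the same grasp; the last joint's range is limited). The gripper opens to 85 mm and grips with 20 to 120 N. Pads are 22 mm wide; open, the fingers measure 114 mm over their backs; the gripper's body (76 mm by 85 mm) begins 54 mm behind the grasp point. The pads swing forward as they close: fully open they stand 13 mm farther back than shut.
Start: joints at [-71.19, 29.078, -13.613, 85.955, 7.202, 65.827, -8.869], TCP at [0.138, 0.61, 0.207] pointing down, gripper open.
Joint ranges: [-176.47, 176.47], [-13.61, 117.27], [-81.72, 77.17], [0.22, 143.17], [-87.28, 267.28], [10, 112.55], [-165.47, 165.47]. Speed limits (degrees/s): [136.94, 136.94, 180, 180, 180, 180, 180].

INTERFACE

Orientations are given as a 3x3 rotation matrix whose columns are the frame's x, y, z axes.
In Python, from rig import manip, camera, calibration gives the robot as it stands.
- The arm moves only by the tool send_rows, never from a script. Its argument "commands" is a list of rows, each a list of 3 entries, a list of its own where there are three numbers: the opening, from 0 (shut) to 1 (fully open), then the shift along the tool's x, y, z in m, then the turn, a rotation vector about the tool's x, y, z in rad. In form: [[grip, [x, y, z], [rx, ry, rz]], ...]. A call has 1 to 20 rows; each row shifts and turns the commanded pose from where the row before left it, along the tool's axes as they then stand; what a row does not reach is not made up. A row lasts 1/10 s, in which the tool goes at most 50 mm and 8.59 degrees, less where a joint would pass 70% of its speed; a pose out of reach is approached as far as the arm can. A call with a gripper value outside its range is refused whole. The fingers move at their own pace and stop on an object; "newtons" is the grip in N (left out, the last holds). Time passes only in rows, so rows that do not move let the fingers close. It gives the time, the measured TCP pose, the force and the opening at its end, in the units of the state.
- manip.read_state(): the state, without advancing time (a new reading comes with each control period).
- camera(name): name is "scene" or "top" or "wrist"; returns (picture, depth): 480x640x3 uint8, blue, green, red; 480x640 float32, m along the optical axis (not along the pixel's ray), 0 where there is no reading.
- calibration(name): a dict with "fx", "fy", "cx", "cy" (pixels), "R" (3x3) and "t" (3): a world point X has camera coordinates R X + t. Camera axes: x right, y down, z forward; pixel columns grow to the right and rows downward; lengths in m; the calibration is good to about 2 mm. The wrist camera is an equidistant fisheye: a pixel r from the principal point sees the ray r / f radians off the axis. A picture is of the moment at which its call begins: read the wrist's pose just before it. calibration takes no time and is no camera call; for the wrist camera it gives the pose at the moment of the call.
- manip.hand_in(): hands the job in, once; it reports no verdict.
The state is a dict: "t": time; "q": joint angles; "qd": joint speeds; "joint_efforts": joint torques, N m; "position": TCP position; "tool_rot": TCP orientation; "contact_force": force on the tool from outside, world axes, zero at the start; "moment": the same for the moment, N m; "width": opening from 0.0 (shut) to 1.0 (fully open).
Only numpy, scipy, OpenCV 4.12 (cv2) and the standard library are available. Lean on these libraries where they do the work, as an engineer would, in place of code of your own. Each camera call takes 0.05 s, during which the arm holds its last target.

## Working session

There is one attempt and no reset: what is moved stays moved. The work goes in short steps, Python scripts to look and compute and a tool call to move; the robot and the scene stay as the last step left them, time stands still between calls to the robot, and variables do not carry over. Pictures are saved under pics/ and viewed, and the job is handed in when it is done.

Besides the shell and the picture viewer there is one more tool, called after "Request:" as name(argument=value, ...), one argument or row to a line, values as JSON. send_rows: Moves the arm, as the interface text tells. Its arguments: {"type":"object","properties":{"commands":{"type":"array"},"newtons":{"type":"number"}},"required":["commands"]}

```bash
mkdir -p pics; python3 - <<'E'
from rig import manip,camera,calibration
import cv2,numpy as np
s=manip.read_state();print(s['t'],s['position'],s['tool_rot'],s['width'])
for n in ['scene','top']:
    p,d=camera(n);cv2.imwrite(f'pics/{n}0.png',p);np.save(f'{n}0.npy',d);c=calibration(n);print(n,c)
E
ls
```

```text
0.0 [0.13808046 0.60899969 0.20634859] [[-9.75286137e-01  2.20945363e-01 -3.12333704e-04]
 [ 2.20945570e-01  9.75284601e-01 -1.73238446e-03]
 [-7.81480618e-05 -1.75857930e-03 -9.99998451e-01]] 0.9996487114023572
scene {'fx': 606.0294502437332, 'fy': 606.0294502437332, 'cx': 309.1596254078357, 'cy': 247.7323455800244, 'R': array([[ 0.68428977, -0.72896924, -0.01874436],
       [-0.45493449, -0.40667966, -0.79224129],
       [ 0.56989658,  0.55065007, -0.60991998]]), 't': array([-0.42138311,  0.32795584,  0.8590116 ])}
top {'fx': 457.63325742937246, 'fy': 457.63325742937246, 'cx': 317.5733794567285, 'cy': 233.86518798833882, 'R': array([[-0.00801232, -0.99990193, -0.01148624],
       [-0.98145003,  0.01006376, -0.19145381],
       [ 0.19155063,  0.00973919, -0.98143441]]), 't': array([-0.00277669,  0.5885758 ,  0.95600437])}
pics
scene0.npy
top0.npy
```

View pics/scene0.png

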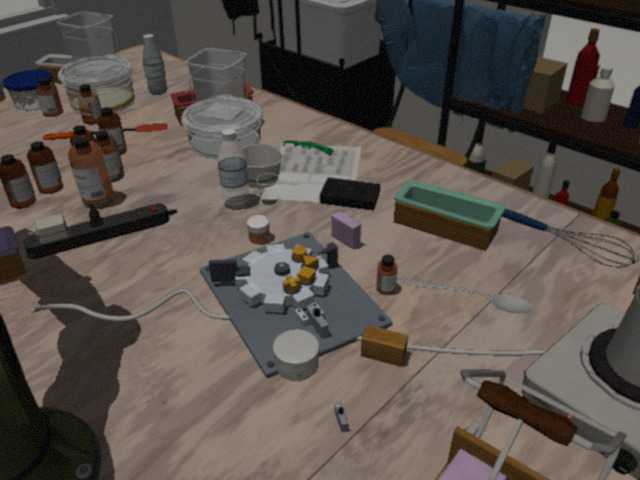

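View pics/top0.png

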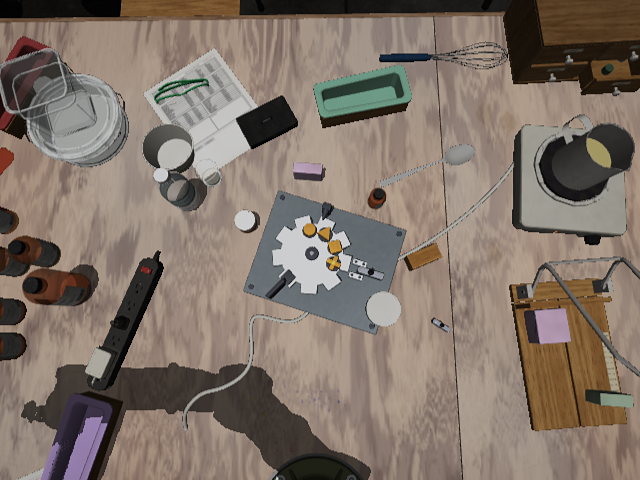

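```bash
cat > h.py <<'E'
import numpy as np
from rig import manip,camera,calibration
def atz(c,u,v,z):
    r=c['R'].T@np.array([(u-c['cx'])/c['fx'],(v-c['cy'])/c['fy'],1]); o=-c['R'].T@c['t']
    return o+r*(z-o[2])/r[2]
def dep(c,d,u,v):
    z=d[int(v),int(u)]; return c['R'].T@(np.array([(u-c['cx'])/c['fx']*z,(v-c['cy'])/c['fy']*z,z])-c['t'])
def proj(c,X):
    x=c['R']@np.array(X)+c['t']; return np.array([c['fx']*x[0]/x[2]+c['cx'],c['fy']*x[1]/x[2]+c['cy']])
E
python3 - <<'E'
import cv2
p=cv2.imread('pics/top0.png')[175:345,230:450];cv2.imwrite('pics/topz.png',cv2.resize(p,None,fx=3.6,fy=3.5,interpolation=2))
p=cv2.imread('pics/scene0.png')[220:390,190:410];cv2.imwrite('pics/scz.png',cv2.resize(p,None,fx=3.6,fy=3.5,interpolation=2))
E
```

```text
(no output)
```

View pics/topz.png

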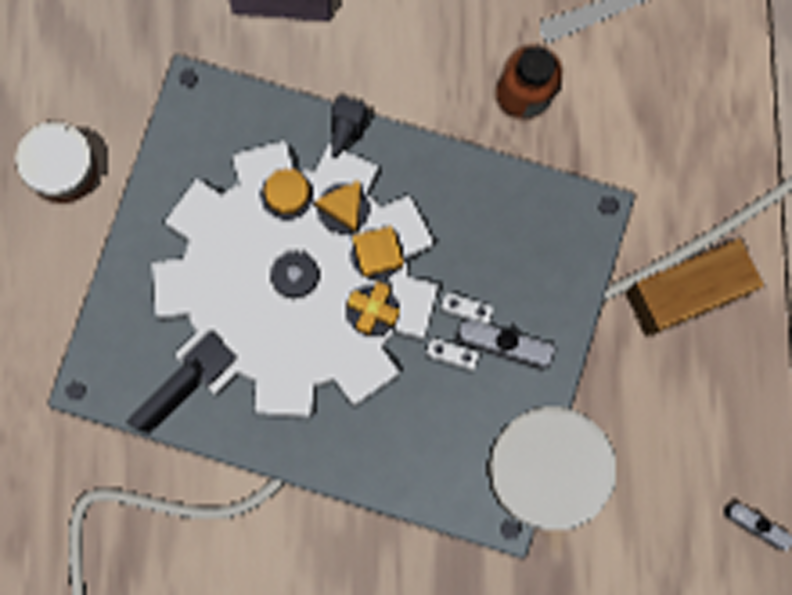

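View pics/scz.png

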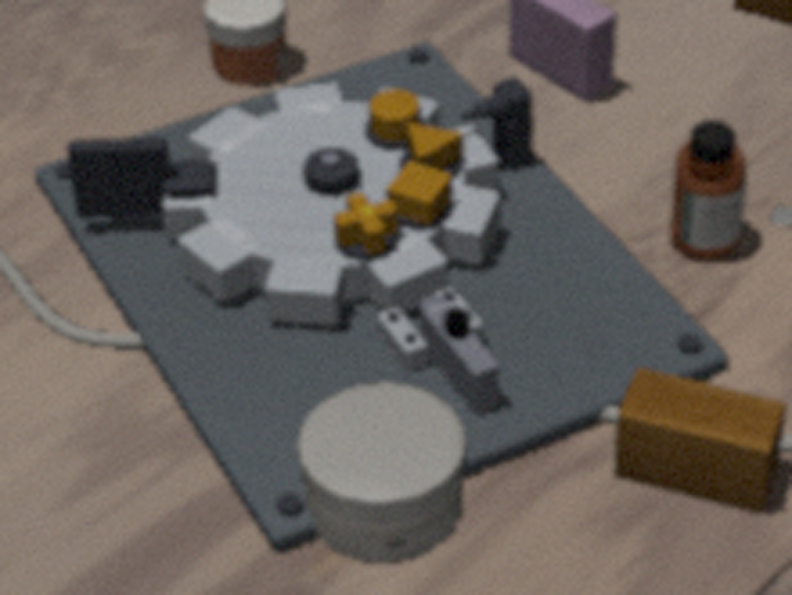

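```bash
cat > a.py <<'E'
from h import *
c=calibration('top')
P=lambda x,y,z:atz(c,230+(x+.5)/3.6-.5,175+(y+.5)/3.5-.5,z)
C=[P(178,55,.012),P(635,190,.012),P(527,556,.012),P(50,406,.012)]
own=np.array([[.125,.125],[.125,-.19],[-.125,-.19],[-.125,.125]])
W=np.array(C)[:,:2];print(W.round(4))
a=own-own.mean(0);b=W-W.mean(0)
th=np.arctan2((a[:,0]*b[:,1]-a[:,1]*b[:,0]).sum(),(a*b).sum());
R=np.array([[np.cos(th),-np.sin(th)],[np.sin(th),np.cos(th)]])
o=W.mean(0)-R@own.mean(0);print('th',th,np.degrees(th),'o',o,'res',(own@R.T+o-W).round(4).tolist())
B=lambda p:(R.T@(np.asarray(p)[:2]-o)).round(4)
for n,x,y,z in [('hub',295,272,.05),('ptr',337,155,.054),('sq',378,248,.061),('round',287,189,.061),('cross',371,308,.061),('tab',138,425,.072),('tab2',193,372,.072),('tabedge a',128,418,.072),('tabedge b',148,431,.072),('wheel',552,355,.042),('wnose',463,332,.042),('jar',553,468,.06)]:
    p=P(x,y,z); q=B(p); print(n,p.round(4),q,'r',np.hypot(*q).round(4),'ang',np.degrees(np.arctan2(q[1],q[0])).round(1))
np.savez('base.npz',th=th,o=o)
d=np.load('top0.npy')
for n,x,y in [('jar',553,468),('turret',295,350),('tab',160,405),('plate',400,450),('wedge',530,348),('cross',371,308)]:
    print(n,dep(c,d,230+x/3.6,175+y/3.5).round(4))
E
python3 a.py
```

```text
[[ 0.7028  0.0823]
 [ 0.6068 -0.2124]
 [ 0.371  -0.1354]
 [ 0.4681  0.1609]]
th -0.31715133156042785 -18.171432765366742 o [0.54732347 0.00472126] res [[0.0023, 0.0022], [0.0, -0.0024], [-0.0017, -0.0014], [-0.0006, 0.0016]]
hub [0.5483 0.0055 0.05  ] [0.0007 0.0011] r 0.0013 ang 57.5
ptr [ 0.6229 -0.0211  0.054 ] [ 0.0799 -0.0009] r 0.0799 ang -0.6
sq [ 0.5613 -0.0454  0.061 ] [ 0.029  -0.0432] r 0.052 ang -56.1
round [0.5997 0.0099 0.061 ] [0.0481 0.0212] r 0.0526 ang 23.8
cross [ 0.5236 -0.0406  0.061 ] [-0.0084 -0.0505] r 0.0512 ang -99.4
tab [0.4519 0.0982 0.072 ] [-0.1198  0.0591] r 0.1336 ang 153.7
tab2 [0.4838 0.0659 0.072 ] [-0.0795  0.0383] r 0.0882 ang 154.3
tabedge a [0.4562 0.1042 0.072 ] [-0.1176  0.0661] r 0.1349 ang 150.7
tabedge b [0.4483 0.0923 0.072 ] [-0.1214  0.0523] r 0.1322 ang 156.7
wheel [ 0.4952 -0.1513  0.042 ] [-0.0008 -0.1645] r 0.1645 ang -90.3
wnose [ 0.5103 -0.0973  0.042 ] [-0.0034 -0.1085] r 0.1086 ang -91.8
jar [ 0.4245 -0.1471  0.06  ] [-0.0694 -0.1826] r 0.1953 ang -110.8
jar [ 0.4241 -0.1496  0.0467]
turret [0.4995 0.0053 0.0377]
tab [0.4632 0.0846 0.0716]
plate [ 0.4373 -0.0592  0.0131]
wedge [ 0.4987 -0.1385  0.0447]
cross [ 0.523  -0.0414  0.059 ]
```

```bash
cat >> h.py <<'E'
from scipy.spatial.transform import Rotation as Ro
def goal_R(psi): # tool -y along world yaw psi (deg)
    p=np.radians(psi);y=-np.array([np.cos(p),np.sin(p),0]);z=np.array([0,0,-1.]);return np.c_[np.cross(y,z),y,z]
def plan(p0,R0,steps):
    # steps: list (pos,psi,nrows)
    out=[];p=np.array(p0);R=np.array(R0)
    for pos,psi,n in steps:
        G=goal_R(psi);rv=Ro.from_matrix(R.T@G).as_rotvec()/n;d=(np.array(pos)-p)/n
        for i in range(n):
            a=R.T@d
            # limit rounding drift
            a=a.round(4);r=rv.round(4);out.append([0,a.tolist(),r.tolist()])
            p=p+R@a;R=R@Ro.from_rotvec(r).as_matrix()
            d=(np.array(pos)-p)/max(1,n-i-1);rv=Ro.from_matrix(R.T@G).as_rotvec()/max(1,n-i-1)
    return out
E
python3 - <<'E'
from h import *
s=manip.read_state();
import json
r=plan(s['position'],s['tool_rot'],[((.484,.109,.2),225.8,16)])
print(json.dumps(r))
c=calibration('wrist');print(c['R'],c['t'])
E
```

```text
[[0, [-0.028, -0.0257, 0.0004], [-0.0001, 0.0, 0.0343]], [0, [-0.0289, -0.0247, 0.0004], [-0.0001, 0.0, 0.0343]], [0, [-0.0297, -0.0237, 0.0004], [-0.0001, 0.0, 0.0343]], [0, [-0.0305, -0.0227, 0.0004], [-0.0001, 0.0, 0.0343]], [0, [-0.0312, -0.0216, 0.0004], [-0.0001, 0.0, 0.0343]], [0, [-0.032, -0.0206, 0.0004], [-0.0001, 0.0, 0.0343]], [0, [-0.0326, -0.0194, 0.0005], [-0.0001, 0.0, 0.0343]], [0, [-0.0333, -0.0183, 0.0004], [-0.0001, 0.0, 0.0343]], [0, [-0.0339, -0.0172, 0.0004], [-0.0001, 0.0001, 0.0343]], [0, [-0.0345, -0.016, 0.0005], [-0.0001, 0.0, 0.0343]], [0, [-0.035, -0.0148, 0.0004], [-0.0001, 0.0001, 0.0343]], [0, [-0.0355, -0.0136, 0.0004], [-0.0001, 0.0, 0.0343]], [0, [-0.0359, -0.0124, 0.0005], [-0.0001, 0.0001, 0.0343]], [0, [-0.0364, -0.0111, 0.0004], [-0.0001, 0.0, 0.0343]], [0, [-0.0367, -0.0099, 0.0004], [-0.0, 0.0001, 0.0342]], [0, [-0.037, -0.0086, 0.0005], [-0.0001, 0.0, 0.0343]]]
[[ 0.22060965  0.975361   -0.0015157 ]
 [ 0.92170003 -0.20796363  0.32744492]
 [ 0.31906179 -0.07363453 -0.94486905]] [-0.62464965 -0.04301366  0.38160092]
```

Request:
send_rows(
  commands=[
    [0, [-0.028, -0.026, 0], [0, 0, 0.034]],
    [0, [-0.029, -0.025, 0], [0, 0, 0.034]],
    [0, [-0.03, -0.024, 0], [0, 0, 0.034]],
    [0, [-0.03, -0.023, 0], [0, 0, 0.034]],
    [0, [-0.031, -0.022, 0], [0, 0, 0.034]],
    [0, [-0.032, -0.021, 0], [0, 0, 0.034]],
    [0, [-0.033, -0.019, 0], [0, 0, 0.034]],
    [0, [-0.033, -0.018, 0], [0, 0, 0.034]],
    [0, [-0.034, -0.017, 0], [0, 0, 0.034]],
    [0, [-0.034, -0.016, 0], [0, 0, 0.034]],
    [0, [-0.035, -0.015, 0], [0, 0, 0.034]],
    [0, [-0.035, -0.014, 0], [0, 0, 0.034]],
    [0, [-0.036, -0.012, 0], [0, 0, 0.034]],
    [0, [-0.036, -0.011, 0], [0, 0, 0.034]],
    [0, [-0.037, -0.01, 0], [0, 0, 0.034]],
    [0, [-0.037, -0.009, 0], [0, 0, 0.034]],
    [0, [0, 0, 0], [0, 0, 0]],
    [0, [0, 0, 0], [0, 0, 0]],
  ],
)

```text
t: 1.9
position: [0.4835, 0.1085, 0.2068]
tool_rot: [[-0.719, 0.695, -0.001], [0.695, 0.719, -0.0], [0.001, -0.001, -1.0]]
contact_force: [-0.1, 0.4, -0.5]
width: 0.001
```

```bash
python3 - <<'E'
from h import *
import json
s=manip.read_state();print(s['t'],s['position'],s['tool_rot'],s['width'],s['contact_force'])
print(json.dumps(plan(s['position'],s['tool_rot'],[((.484,.109,.045),225.8,5)])))
E
```

```text
1.9 [0.48350393 0.1085415  0.2067623 ] [[-7.18792360e-01  6.95224030e-01 -1.04472320e-03]
 [ 6.95224536e-01  7.18792606e-01 -1.85146150e-04]
 [ 6.22221255e-04 -8.59398837e-04 -9.99999437e-01]] 0.000745810783509058 [-0.09760501  0.38501618 -0.47168862]
[[0, [-0.0, 0.0002, 0.0324], [-0.0002, -0.0001, 0.0005]], [0, [-0.0, 0.0001, 0.0323], [-0.0002, -0.0001, 0.0006]], [0, [-0.0, 0.0002, 0.0324], [-0.0002, -0.0001, 0.0005]], [0, [-0.0001, 0.0001, 0.0323], [-0.0001, -0.0002, 0.0006]], [0, [-0.0, 0.0002, 0.0324], [-0.0002, -0.0001, 0.0005]]]
```

Request:
send_rows(
  commands=[
    [0, [0, 0, 0.04], [0, 0, 0]],
    [0, [0, 0, 0.04], [0, 0, 0]],
    [0, [0, 0, 0.04], [0, 0, 0]],
    [0, [0, 0, 0.025], [0, 0, 0]],
    [0, [0, 0, 0.015], [0, 0, 0]],
    [0, [0, 0, 0], [0, 0, 0]],
    [0, [0, 0, 0], [0, 0, 0]],
  ],
)

```text
t: 2.6
position: [0.4832, 0.1103, 0.0475]
tool_rot: [[-0.721, 0.693, -0.001], [0.693, 0.721, 0.0], [0.001, -0.0, -1.0]]
contact_force: [0.6, 0.3, 0.5]
width: 0.001
```

```bash
python3 - <<'E'
from h import *
import cv2
s=manip.read_state();print(s['t'],s['position'],s['contact_force'])
for n in ['scene','wrist']:
    p,d=camera(n);cv2.imwrite(f'pics/{n}1.png',p)
p=cv2.imread('pics/scene1.png')[200:370,190:410];cv2.imwrite('pics/scz1.png',cv2.resize(p,None,fx=3.6,fy=3.5,interpolation=2))
E
```

```text
2.6 [0.48319728 0.11029891 0.04745311] [0.5515784  0.32799914 0.51139997]
```

View pics/scz1.png

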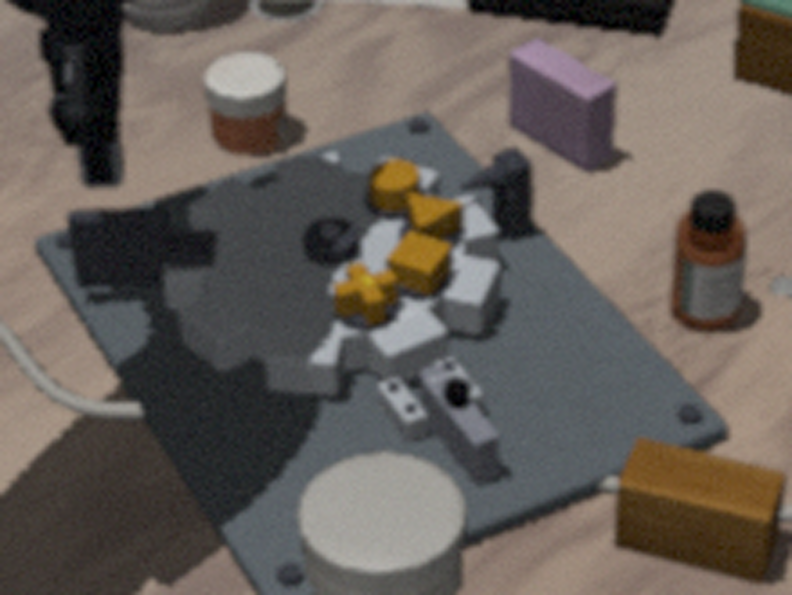

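View pics/wrist1.png

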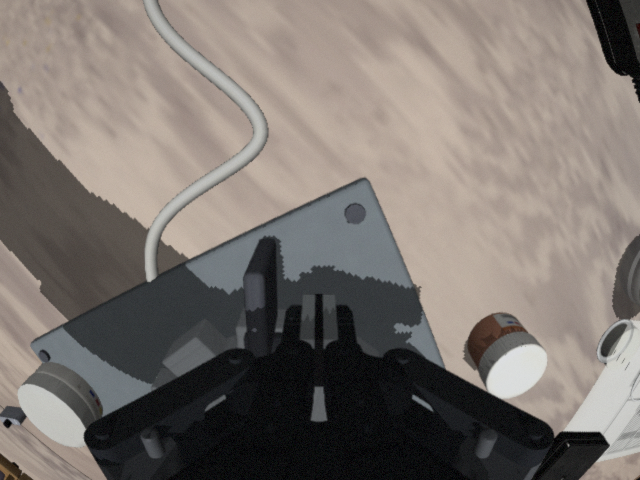

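Request:
send_rows(
  commands=[
    [0, [0, -0.006, 0.002], [0, 0, 0]],
    [0, [0, -0.005, 0], [0, 0, 0]],
    [0, [0.0009, -0.0062, 0], [0, 0, -0.052]],
    [0, [0.0009, -0.0062, 0], [0, 0, -0.052]],
    [0, [0.0009, -0.0062, 0], [0, 0, -0.052]],
  ],
)

```text
t: 3.2
position: [0.4619, 0.0888, 0.0457]
tool_rot: [[-0.82, 0.572, 0.002], [0.572, 0.82, 0.0], [-0.001, 0.001, -1.0]]
contact_force: [1.8, -0.0, -0.7]
width: -0.004
```

Request:
send_rows(
  commands=[
    [0, [0.0009, -0.0062, 0], [0, 0, -0.052]],
    [0, [0.0009, -0.0062, 0], [0, 0, -0.052]],
    [0, [0.0009, -0.0062, 0], [0, 0, -0.052]],
    [0, [0.0009, -0.0062, 0], [0, 0, -0.052]],
    [0, [0.0009, -0.0062, 0], [0, 0, -0.052]],
    [0, [0.0009, -0.0062, 0], [0, 0, -0.052]],
    [0, [0.0009, -0.0062, 0], [0, 0, -0.052]],
  ],
)

```text
t: 3.9
position: [0.4376, 0.0527, 0.0457]
tool_rot: [[-0.97, 0.242, 0.002], [0.242, 0.97, 0.0], [-0.002, 0.001, -1.0]]
contact_force: [1.1, 1.5, -0.4]
width: -0.0
```

```bash
cat > look.py <<'E'
import sys
from h import *
import cv2
k=sys.argv[1]
s=manip.read_state();print(s['t'],s['position'].round(4),s['contact_force'].round(2),s['q'].round(1))
p,d=camera('top');cv2.imwrite(f'pics/top{k}.png',p);np.save(f'top{k}.npy',d)
p=p[175:345,230:450];cv2.imwrite(f'pics/topz{k}.png',cv2.resize(p,None,fx=3.6,fy=3.5,interpolation=2))
E
python3 look.py 2
```

```text
3.9 [0.4376 0.0527 0.0457] [ 1.12  1.46 -0.38] [ -5.6  26.1  -6.2 124.8   5.6  29.2  59.9]
```

View pics/topz2.png

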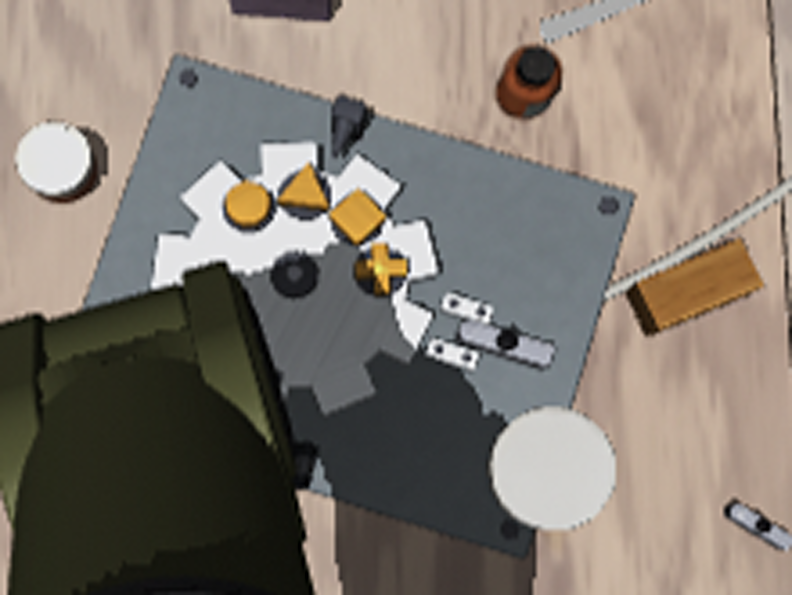

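```bash
cat > ang.py <<'E'
import sys
from h import *
c=calibration('top');b=np.load('base.npz');th=float(b['th'])
P=lambda x,y,z:atz(c,230+(x+.5)/3.6-.5,175+(y+.5)/3.5-.5,z)[:2]
O=np.array([.5482,.0053])
pt=P(337,155,.054)-O;print('ptr',np.degrees(np.arctan2(pt[1],pt[0])),np.hypot(*pt),'th',np.degrees(th))
for a,off in zip(sys.argv[1:],(60,-20,-60)):
    x,y=map(float,a.split(','));q=P(x,y,.061)-O
    print(a,np.hypot(*q).round(4),'turret deg',(np.degrees(np.arctan2(q[1],q[0])-th)-off).round(1))
s=manip.read_state();p=s['position'][:2]-O;R=s['tool_rot'];psi=np.degrees(np.arctan2(-R[1,1],-R[0,1]));
print('tool: r',-0+p@R[:2,0],'h',p@R[:2,1],'phi',psi-90,'=> tab turret deg if flat',psi-90-np.degrees(th)-190)
E
python3 ang.py 248,203 357,216 381,268
```

```text
ptr -19.432884268427653 0.07925695824500183 th -18.171432765366742
248,203 0.0513 turret deg -8.1
357,216 0.0509 turret deg -10.4
381,268 0.0523 turret deg -11.3
tool: r 0.11919072173832587 h 0.018110801293353553 phi -193.9235568703025 => tab turret deg if flat -365.7521241049358
```

Request:
send_rows(
  commands=[
    [0, [0.0009, -0.0062, 0], [0, 0, -0.052]],
    [0, [0.0009, -0.0062, 0], [0, 0, -0.052]],
    [0, [0.0009, -0.0062, 0], [0, 0, -0.052]],
    [0, [0.0009, -0.0062, 0], [0, 0, -0.052]],
    [0, [0.0009, -0.0062, 0], [0, 0, -0.052]],
    [0, [0.0009, -0.0062, 0], [0, 0, -0.052]],
    [0, [0.0009, -0.0062, 0], [0, 0, -0.052]],
    [0, [0.0009, -0.0062, 0], [0, 0, -0.052]],
    [0, [0, 0, 0], [0, 0, 0]],
  ],
)

```text
t: 4.85
position: [0.4267, 0.0034, 0.0455]
tool_rot: [[-0.986, -0.167, 0.0], [-0.167, 0.986, -0.0], [-0.0, -0.0, -1.0]]
contact_force: [0.2, 0.3, 0.4]
width: -0.0
```

```bash
python3 look.py 3
```

```text
4.85 [0.4267 0.0034 0.0455] [0.18 0.26 0.39] [  6.1  25.6 -13.7 126.7  12.3  28.9  82.5]
```

View pics/topz3.png

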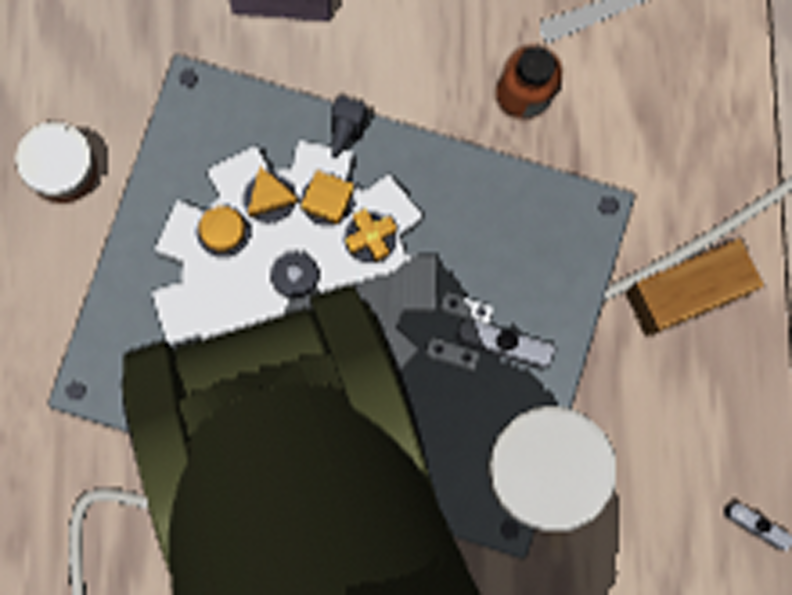

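```bash
cat > ang2.py <<'E'
# robust: brass mask centroids of die tops; fit circle-free angle vs hub pixel-derived hub
import sys
from h import *
import cv2
c=calibration('top');k=sys.argv[1];im=cv2.imread(f'pics/top{k}.png');d=np.load(f'top{k}.npy')
hsv=cv2.cvtColor(im,cv2.COLOR_BGR2HSV)
m=((hsv[...,0]>10)&(hsv[...,0]<28)&(hsv[...,1]>150)&(hsv[...,2]>150)).astype('uint8');m[:200]=0;m[300:]=0;m[:,:260]=0;m[:,370:]=0
n,l,st,ce=cv2.connectedComponentsWithStats(m)
O=np.array([.5482,.0053])
for i in range(1,n):
    if st[i,4]>40:
        p=atz(c,*ce[i],.061)[:2]-O;print(ce[i].round(1),st[i,4],np.hypot(*p).round(4),np.degrees(np.arctan2(p[1],p[0])).round(1))
E
python3 ang2.py 0;python3 ang2.py 3; python3 ang.py
```

```text
[309.1 228.8] 99 0.0513 5.7
[325.  232.6] 76 0.0517 -35.3
[334.5 246.1] 117 0.0517 -76.7
[333.4 262.3] 86 0.053 -116.8
[304.1 229.6] 83 0.0519 18.1
[320.6 230.5] 123 0.0511 -23.2
[291.  239.6] 105 0.0527 59.0
[332.5 241.2] 92 0.0514 -63.8
ptr -19.432884268427653 0.07925695824500183 th -18.171432765366742
tool: r 0.12013352050695782 h 0.018689908350538194 phi -170.4725393166451 => tab turret deg if flat -342.3011065512784
```

Request:
send_rows(
  commands=[
    [0, [0.0005, -0.003, 0], [0, 0, -0.025]],
    [0, [0.0005, -0.003, 0], [0, 0, -0.025]],
    [0, [0.0004, -0.0025, 0], [0, 0, -0.02]],
    [0, [0, 0, 0], [0, 0, 0]],
    [0, [0, 0, 0], [0, 0, 0]],
  ],
)

```text
t: 5.4
position: [0.427, -0.0045, 0.0452]
tool_rot: [[-0.972, -0.236, -0.0], [-0.236, 0.972, -0.0], [0.0, -0.0, -1.0]]
contact_force: [-0.3, 0.6, -0.4]
width: -0.001
```

```bash
python3 look.py 4;python3 ang2.py 4;python3 ang.py
```

```text
5.4 [ 0.427  -0.0045  0.0452] [-0.3   0.58 -0.37] [  8.1  25.8 -15.  126.6  13.4  29.1  86.4]
[302.6 230.2] 84 0.0519 22.0
[319.  229.9] 120 0.0512 -19.2
[331.8 240. ] 92 0.0515 -60.4
[290.1 241. ] 103 0.0528 62.8
ptr -19.432884268427653 0.07925695824500183 th -18.171432765366742
tool: r 0.12001729396124658 h 0.01917724848562887 phi -166.3269342457878 => tab turret deg if flat -338.1555014804211
```

View pics/topz4.png

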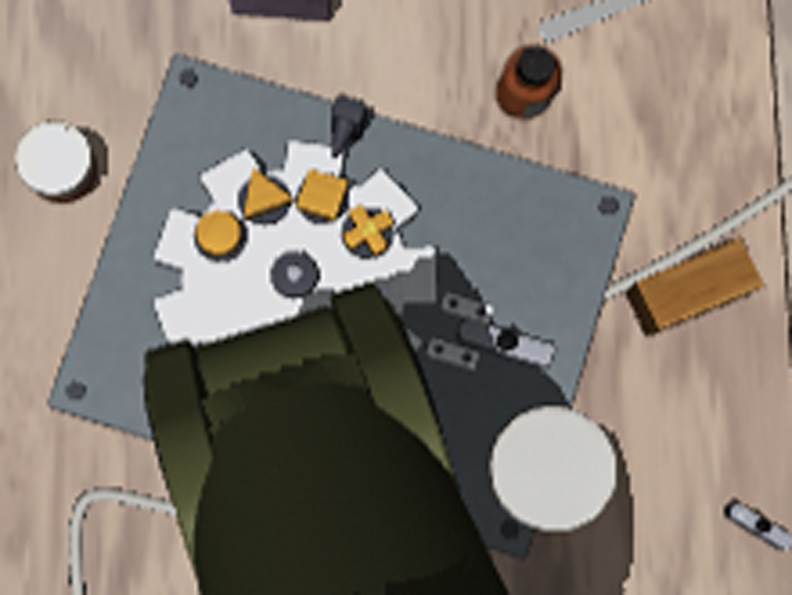

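```bash
python3 - <<'E'
from h import *
c=calibration('top')
for x,y in [(630,290),(745,240),(760,285),(650,330)]: print(atz(c,230+x/3.6,175+y/3.5,.045).round(3))
s=manip.read_state()
import json
R=s['tool_rot'];p=s['position']+.012*R[:,1]
print(json.dumps(plan(p+np.array([0,0,.1]),R,[((.4877,-.179,.145),251.8,8)])))
E
```

```text
[ 0.535 -0.201  0.045]
[ 0.566 -0.273  0.045]
[ 0.537 -0.281  0.045]
[ 0.509 -0.212  0.045]
[[0, [-0.0022, -0.0245, 0.0], [-0.0, -0.0, 0.0695]], [0, [-0.0039, -0.0243, 0.0], [-0.0, -0.0, 0.0695]], [0, [-0.0056, -0.0239, 0.0], [-0.0, -0.0, 0.0695]], [0, [-0.0072, -0.0235, 0.0], [-0.0, -0.0, 0.0696]], [0, [-0.0089, -0.023, 0.0], [-0.0, -0.0, 0.0695]], [0, [-0.0104, -0.0223, 0.0001], [-0.0001, -0.0, 0.0696]], [0, [-0.0119, -0.0215, 0.0], [-0.0, -0.0001, 0.0695]], [0, [-0.0134, -0.0206, 0.0001], [-0.0001, -0.0, 0.0696]]]
```

Request:
send_rows(
  commands=[
    [0, [0, 0.006, 0], [0, 0, 0]],
    [0, [0, 0.006, 0], [0, 0, 0]],
    [0, [0, 0, -0.03], [0, 0, 0]],
    [0, [0, 0, -0.04], [0, 0, 0]],
    [0, [0, 0, -0.03], [0, 0, 0]],
    [0, [-0.002, -0.024, 0], [0, 0, 0.07]],
    [0, [-0.004, -0.024, 0], [0, 0, 0.07]],
    [0, [-0.006, -0.024, 0], [0, 0, 0.07]],
    [0, [-0.007, -0.024, 0], [0, 0, 0.07]],
    [0, [-0.009, -0.023, 0], [0, 0, 0.07]],
    [0, [-0.01, -0.022, 0], [0, 0, 0.07]],
    [0, [-0.012, -0.02, 0], [0, 0, 0.07]],
    [0, [-0.013, -0.02, 0], [0, 0, 0.07]],
    [0, [0, 0, 0], [0, 0, 0]],
    [0, [0, 0, 0], [0, 0, 0]],
  ],
)

```text
t: 6.95
position: [0.4872, -0.1771, 0.1446]
tool_rot: [[-0.948, 0.317, -0.001], [0.317, 0.948, 0.0], [0.001, 0.0, -1.0]]
contact_force: [-0.5, 0.1, 0.1]
width: -0.001
```

```bash
python3 look.py 5;python3 ang2.py 5; python3 - <<'E'
from h import *
import cv2
s=manip.read_state();R=s['tool_rot'];print(np.degrees(np.arctan2(R[1,1],R[0,1])),s['position'])
p,d=camera('scene');cv2.imwrite('pics/sc5.png',cv2.resize(p[200:400,170:430],None,fx=3,fy=3,interpolation=2))
p,d=camera('wrist');cv2.imwrite('pics/wr5.png',p)
E
```

```text
6.95 [ 0.4872 -0.1771  0.1446] [-0.53  0.14  0.15] [ 22.8  23.2  -7.8 107.1   4.   50.   84.5]
[302.6 230.2] 84 0.0519 22.0
[319.1 230.1] 122 0.0508 -19.4
[331.7 240.1] 93 0.0511 -60.5
[290.1 241.2] 108 0.0526 63.2
71.59745027642744 [ 0.48704641 -0.17617126  0.14467668]
```

View pics/topz5.png

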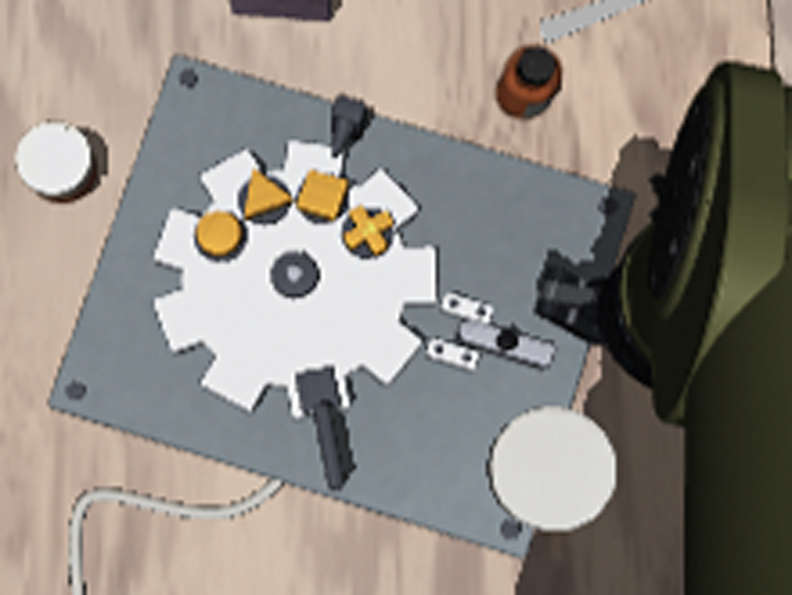

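View pics/sc5.png

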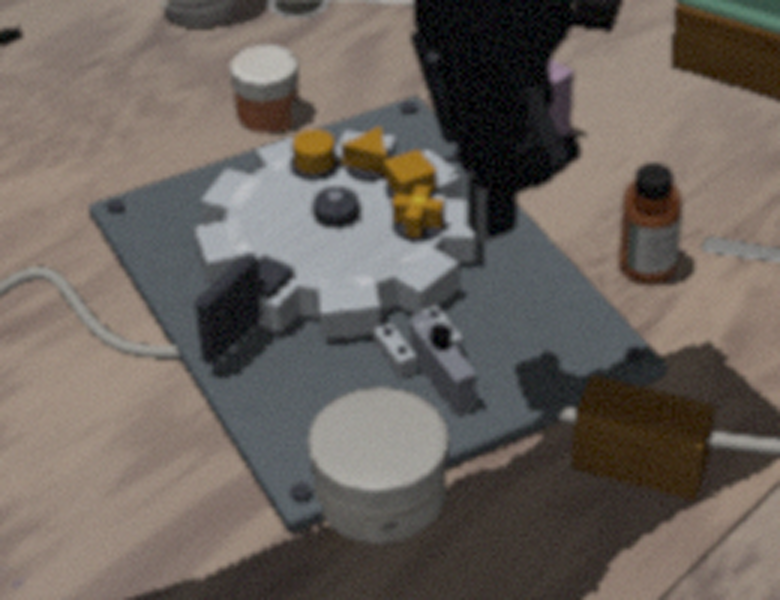

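View pics/wr5.png

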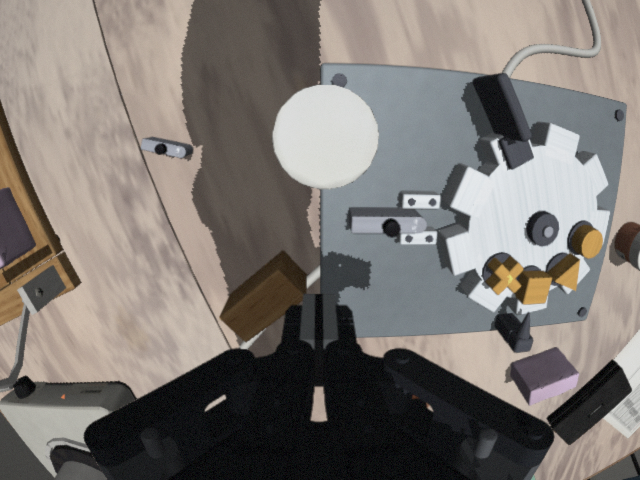

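Request:
send_rows(
  commands=[
    [0, [0, 0, 0.03], [0, 0, 0]],
    [0, [0, 0, 0.035], [0, 0, 0]],
    [0, [0, 0, 0.03], [0, 0, 0]],
    [0, [0, 0, 0.015], [0, 0, 0]],
    [0, [0, 0, 0.007], [0, 0, 0]],
    [0, [0, 0, 0], [0, 0, 0]],
    [0, [0, 0, 0], [0, 0, 0]],
  ],
)

```text
t: 7.8
position: [0.4879, -0.1762, 0.029]
tool_rot: [[-0.949, 0.315, 0.001], [0.315, 0.949, -0.0], [-0.001, 0.0, -1.0]]
contact_force: [-0.5, -0.5, 0.0]
width: -0.001
```

```bash
python3 look.py 6; python3 - <<'E'
from h import *
import cv2
p,d=camera('scene');cv2.imwrite('pics/sc6.png',cv2.resize(p[200:400,170:430],None,fx=3,fy=3,interpolation=2))
E
```

```text
7.8 [ 0.4879 -0.1762  0.029 ] [-0.46 -0.51  0.01] [ 21.5  32.4  -6.5 114.5   6.3  33.4  82.4]
```

View pics/sc6.png

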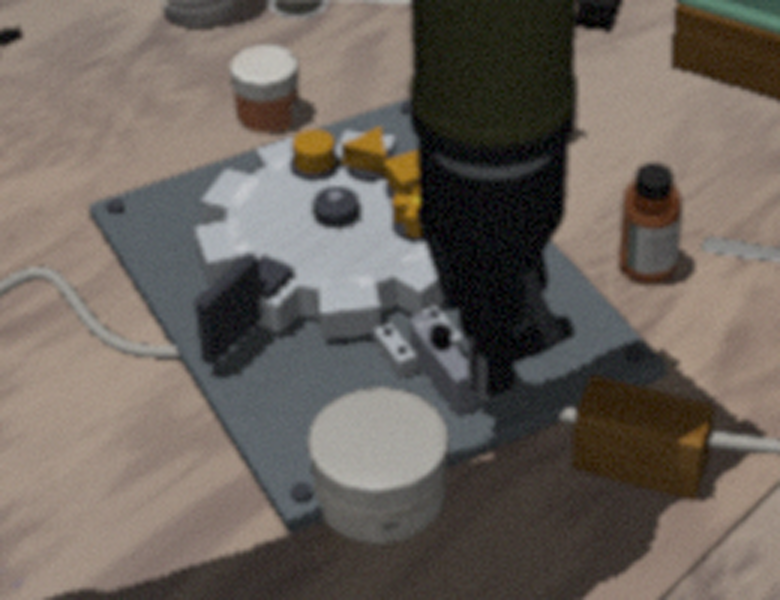

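```bash
python3 - <<'E'
from h import *
c=calibration('scene');t=calibration('top');w=calibration('wrist')
f=lambda X:((proj(c,X)-[170,200])*3).round(0)
g=lambda X:((proj(t,X)-[230,175])*[3.6,3.5]).round(0)
s=manip.read_state();p=s['position']
print('tcp',f(p),g(p))
th=-.3172;O=np.array([.5482,.0053])
def own(x,y,z):return np.r_[O+[np.cos(th)*x-np.sin(th)*y,np.sin(th)*x+np.cos(th)*y],z]
print('heel top',f(own(0,-.1645,.042)),g(own(0,-.1645,.042)),'heel bot',f(own(0,-.1645,.012)))
for x,y in[(-.125,-.19),(-.125,.125)]:print(f(own(x,y,.012)))
print('wall ends',f(own(.015,-.124,.028)),f(own(-.015,-.124,.028)))
E
```

```text
tcp [490. 418.] [589. 367.]
heel top [467. 372.] [550. 351.] heel bot [467. 409.]
[290. 521.]
[ 87. 202.]
wall ends [455. 338.] [410. 355.]
```

View pics/topz6.png

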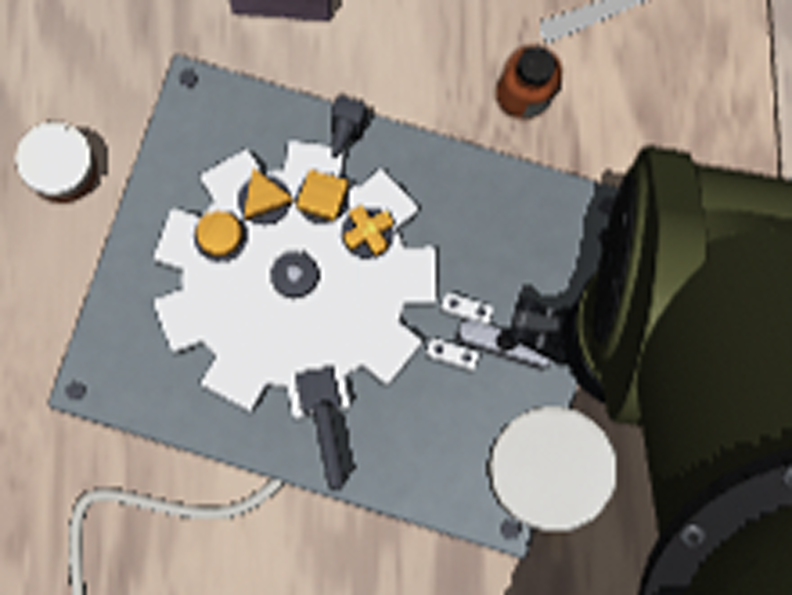

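```bash
python3 - <<'E'
from h import *
import cv2
p,d=camera('wrist');cv2.imwrite('pics/wr6.png',p)
p,d=camera('scene');q=cv2.resize(p[270:370,280:380],None,fx=6,fy=6,interpolation=2);cv2.imwrite('pics/sc6b.png',np.clip(255*(q/255.)**.45,0,255).astype('uint8'))
c=calibration('scene');print((proj(c,manip.read_state()['position'])-[280,270])*6)
E
```

```text
[319.1847117 416.7909861]
```

View pics/wr6.png

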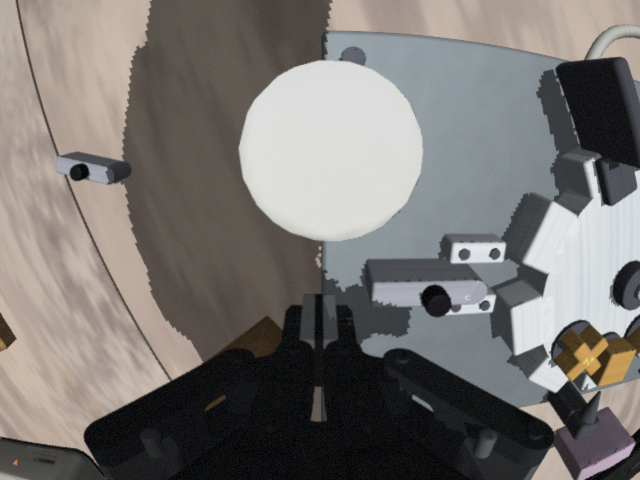

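View pics/sc6b.png

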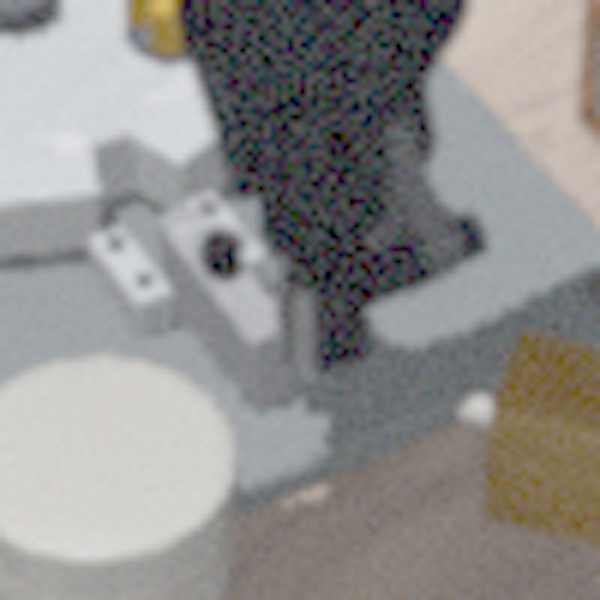

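```bash
cat >> h.py <<'E'
def fish(c,X):
    x=c['R']@np.array(X)+c['t'];r=np.hypot(x[0],x[1]);a=np.arctan2(r,x[2]);return np.array([c['cx']+c['fx']*a*x[0]/r,c['cy']+c['fy']*a*x[1]/r])
def fishinv(c,u,v,z):
    a=np.array([(u-c['cx'])/c['fx'],(v-c['cy'])/c['fy']]);r=np.hypot(*a);q=np.r_[np.sin(r)*a/r,np.cos(r)];q=c['R'].T@q;o=-c['R'].T@c['t'];return o+q*(z-o[2])/q[2]
E
python3 - <<'E'
from h import *
w=calibration('wrist');s=manip.read_state();p=s['position'];R=s['tool_rot']
print('tcp',fish(w,p),'tcp+z10 up',fish(w,p-.01*R[:,2]),'x+11',fish(w,p+.011*R[:,0]),fish(w,p-.019*R[:,2]+.011*R[:,0]))
print('cam pos',-w['R'].T@w['t'])
th=-.3172;O=np.array([.5482,.0053])
def B(P):
    q=P[:2]-O;return (q[0]*np.cos(th)+q[1]*np.sin(th)).round(4),(-q[0]*np.sin(th)+q[1]*np.cos(th)).round(4)
for n,u,v,z in [('heel near top',370,281,.042),('heel far top',374,306,.042),('heel near? bottom/topedge',368,260,.042),('knob',436,300,.054),('wall1',475,248,.028),('wall2',470,303,.028)]:
    P=fishinv(w,u,v,z);print(n,P.round(4),B(P))
print('tcp own',B(p))
d=R@np.array([0,.0145,0]);print(fish(w,p+d),fish(w,p+d+.011*R[:,0]))
E
```

```text
tcp [317.62472326 286.24763382] tcp+z10 up [317.58187112 295.64207022] x+11 [317.61192557 266.28060184] [317.52162137 283.46953824]
cam pos [ 0.407413   -0.14929049  0.19623477]
heel near top [ 0.4869 -0.1505  0.042 ] (np.float64(-0.0097), np.float64(-0.1671))
heel far top [ 0.5005 -0.1521  0.042 ] (np.float64(0.0038), np.float64(-0.1644))
heel near? bottom/topedge [ 0.4763 -0.1485  0.042 ] (np.float64(-0.0203), np.float64(-0.1686))
knob [ 0.5002 -0.1241  0.054 ] (np.float64(-0.0053), np.float64(-0.1379))
wall1 [ 0.4946 -0.0931  0.028 ] (np.float64(-0.0202), np.float64(-0.1102))
wall2 [ 0.5263 -0.1008  0.028 ] (np.float64(0.0123), np.float64(-0.1076))
tcp own (np.float64(-0.0006), np.float64(-0.1915))
[346.40272582 286.16187105] [347.07049453 266.22985011]
```

```bash
python3 - <<'E'
from h import *
p,d=camera('scene');c=calibration('scene');s=manip.read_state();R=s['tool_rot']
print(s['position'])
for u in range(326,344,3):
    for v in (315,320,325,328,331,334):
        X=dep(c,d,u,v);print(u,v,p[v,u],X.round(3),'tool',(R.T@(X-s['position'])).round(3))
E
```

```text
[ 0.48778277 -0.17647045  0.02896493]
326 315 [63 62 60] [ 0.479 -0.168  0.087] tool [ 0.011  0.005 -0.058]
326 320 [70 64 64] [ 0.48  -0.168  0.075] tool [ 0.01   0.006 -0.046]
326 325 [71 69 67] [ 0.478 -0.169  0.065] tool [ 0.011  0.004 -0.036]
326 328 [57 55 51] [ 0.494 -0.154  0.037] tool [ 0.001  0.023 -0.008]
326 331 [56 53 52] [ 0.494 -0.155  0.03 ] tool [ 0.001  0.022 -0.001]
326 334 [61 59 56] [ 0.495 -0.153  0.02 ] tool [0.    0.024 0.008]
329 315 [10  0  3] [ 0.474 -0.18   0.098] tool [ 0.012 -0.007 -0.069]
329 320 [53 45 49] [ 0.475 -0.179  0.086] tool [ 0.012 -0.006 -0.057]
329 325 [53 49 48] [ 0.475 -0.178  0.073] tool [ 0.011 -0.005 -0.044]
329 328 [49 45 44] [ 0.476 -0.177  0.065] tool [ 0.011 -0.004 -0.036]
329 331 [56 54 50] [ 0.476 -0.177  0.058] tool [ 0.011 -0.004 -0.029]
329 334 [47 45 39] [ 0.505 -0.152  0.012] tool [-0.009  0.029  0.017]
332 315 [17 20 17] [ 0.471 -0.188  0.106] tool [ 0.012 -0.017 -0.077]
332 320 [35 32 33] [ 0.48  -0.181  0.084] tool [ 0.006 -0.007 -0.055]
332 325 [34 30 29] [ 0.479 -0.182  0.074] tool [ 0.007 -0.008 -0.045]
332 328 [34 30 
[... 745 characters left out ...]
81]
338 325 [ 9 12 13] [ 0.484 -0.19   0.075] tool [-0.001 -0.014 -0.046]
338 328 [9 9 6] [ 0.487 -0.188  0.065] tool [-0.002 -0.011 -0.036]
338 331 [34 31 32] [ 0.523 -0.157  0.009] tool [-0.027  0.03   0.02 ]
338 334 [45 43 39] [ 0.516 -0.163  0.011] tool [-0.023  0.022  0.018]
341 315 [14  8  6] [ 0.463 -0.213  0.128] tool [ 0.012 -0.043 -0.099]
341 320 [28 25 24] [ 0.462 -0.215  0.119] tool [ 0.012 -0.044 -0.09 ]
341 325 [42 45 39] [ 0.49  -0.191  0.071] tool [-0.007 -0.013 -0.042]
341 328 [28 23 22] [ 0.489 -0.193  0.067] tool [-0.006 -0.015 -0.038]
341 331 [42 36 35] [ 0.524 -0.163  0.013] tool [-0.03   0.024  0.016]
341 334 [39 34 34] [ 0.519 -0.167  0.013] tool [-0.026  0.018  0.016]
```

Request:
send_rows(
  commands=[
    [0, [0, 0, 0.005], [0, 0, 0]],
    [0, [0, 0, 0.004], [0, 0, 0]],
    [0, [0, 0, 0], [0, 0, 0]],
    [0, [0, 0, 0], [0, 0, 0]],
  ],
)

```text
t: 8.45
position: [0.4871, -0.1762, 0.0189]
tool_rot: [[-0.949, 0.315, -0.001], [0.315, 0.949, 0.0], [0.001, -0.0, -1.0]]
contact_force: [0.1, 0.3, 0.3]
width: -0.004
```

```bash
python3 - <<'E'
from h import *
import cv2
p,d=camera('scene');c=calibration('scene');s=manip.read_state();R=s['tool_rot']
print(s['position'],s['contact_force'],s['width'])
for u in (326,329,332,335):
    for v in range(326,348,2):
        X=dep(c,d,u,v);print(u,v,X.round(3),'tool',(R.T@(X-s['position'])).round(3))
q=cv2.resize(p[270:370,280:380],None,fx=6,fy=6,interpolation=2);cv2.imwrite('pics/sc7b.png',np.clip(255*(q/255.)**.45,0,255).astype('uint8'))
p,d=camera('wrist');w=calibration('wrist');cv2.imwrite('pics/wr7.png',cv2.resize(p[200:400,250:450],None,fx=3,fy=3))
for u in (308,328):
  for v in (285,290,294,298,302,310,320,330): print(u,v,d[v,u],p[v,u])
E
```

```text
[ 0.4872532  -0.17623196  0.01904607] [0.769428   1.06815415 0.17594418] 0.002216283535372397
326 326 [ 0.479 -0.168  0.062] tool [ 0.01   0.005 -0.043]
326 328 [ 0.479 -0.169  0.058] tool [ 0.011  0.005 -0.039]
326 330 [ 0.478 -0.169  0.054] tool [ 0.011  0.004 -0.035]
326 332 [ 0.479 -0.168  0.048] tool [ 0.01   0.005 -0.029]
326 334 [ 0.497 -0.152  0.019] tool [-0.001  0.026  0.   ]
326 336 [ 0.496 -0.153  0.015] tool [-0.001  0.025  0.004]
326 338 [ 0.494 -0.154  0.012] tool [0.    0.023 0.007]
326 340 [ 0.492 -0.156  0.011] tool [0.002 0.02  0.009]
326 342 [ 0.484 -0.163  0.016] tool [0.007 0.011 0.003]
326 344 [ 0.484 -0.164  0.013] tool [0.007 0.01  0.006]
326 346 [ 0.48  -0.168  0.013] tool [0.01  0.006 0.006]
329 326 [ 0.475 -0.178  0.071] tool [ 0.011 -0.005 -0.052]
329 328 [ 0.475 -0.178  0.067] tool [ 0.011 -0.006 -0.048]
329 330 [ 0.474 -0.179  0.064] tool [ 0.012 -0.007 -0.045]
329 332 [ 0.475 -0.179  0.058] tool [ 0.011 -0.006 -0.039]
329 334 [ 0.476 -0.178  0.052] tool [ 0.01  -0.005 -0.033]
329 336 [ 0.476 -0.177  0.047] tool [ 0.01  -0.004 -0.028]
329 338 [ 0.498 -0
[... 1333 characters left out ...]
0 [ 0.5   -0.17   0.014] tool [-0.01   0.01   0.005]
335 342 [ 0.497 -0.173  0.013] tool [-0.008  0.006  0.006]
335 344 [ 0.495 -0.175  0.011] tool [-0.007  0.004  0.008]
335 346 [ 0.494 -0.176  0.008] tool [-0.006  0.003  0.011]
308 285 0.20524994 [69 75 83]
308 290 0.20671652 [66 70 80]
308 294 0.15582103 [56 52 55]
308 298 0.15116295 [66 63 59]
308 302 0.14698064 [58 56 54]
308 310 0.14221857 [61 58 58]
308 320 0.0 [62 61 59]
308 330 0.12923047 [61 59 55]
328 285 0.19333406 [67 65 61]
328 290 0.19410138 [69 66 61]
328 294 0.154391 [61 60 57]
328 298 0.15240747 [62 62 58]
328 302 0.14747643 [60 61 59]
328 310 0.14232291 [64 62 61]
328 320 0.13438867 [65 61 59]
328 330 0.12855293 [59 59 56]
```

View pics/sc7b.png

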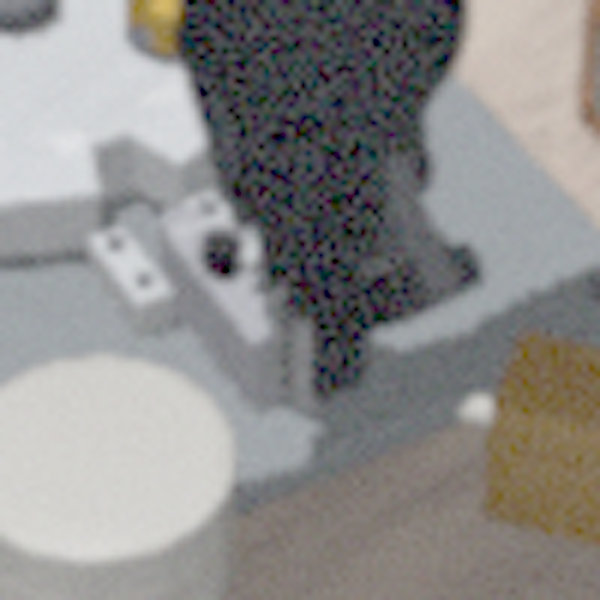

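View pics/wr7.png

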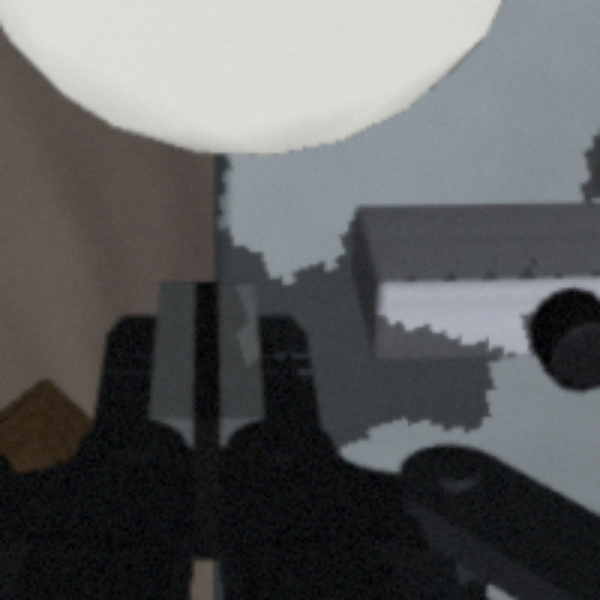

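Request:
send_rows(
  commands=[
    [0, [0, 0, 0.004], [0, 0, 0]],
    [0, [0, 0, 0.002], [0, 0, 0]],
    [0, [0, 0, 0.002], [0, 0, 0]],
    [0, [0, 0, 0], [0, 0, 0]],
  ],
)

```text
t: 8.95
position: [0.4871, -0.1762, 0.0108]
tool_rot: [[-0.949, 0.315, -0.001], [0.315, 0.949, 0.0], [0.001, -0.0, -1.0]]
contact_force: [-0.9, 0.1, -0.2]
width: 0.002
```

Request:
send_rows(
  commands=[
    [0, [0, 0, 0.002], [0, 0, 0]],
    [0, [0, 0, 0.002], [0, 0, 0]],
    [0, [0, 0, 0.002], [0, 0, 0]],
    [0, [0, 0, 0.002], [0, 0, 0]],
    [0, [0, 0, 0], [0, 0, 0]],
  ],
)

```text
t: 9.45
position: [0.4871, -0.1762, 0.0029]
tool_rot: [[-0.949, 0.315, -0.001], [0.315, 0.949, 0.0], [0.001, -0.0, -1.0]]
contact_force: [-0.8, 0.0, -0.2]
width: -0.001
```

```bash
python3 - <<'E'
from h import *
import cv2
p,d=camera('scene');c=calibration('scene');s=manip.read_state();R=s['tool_rot']
print(s['t'],s['position'],s['contact_force'],s['width'])
for u in (326,329,332,335):
    for v in range(330,350,2):
        X=dep(c,d,u,v);print(u,v,X.round(3),'tool',(R.T@(X-s['position'])).round(3))
p,d=camera('wrist');cv2.imwrite('pics/wr8.png',cv2.resize(p[200:400,250:450],None,fx=3,fy=3))
E
```

```text
9.5 [ 0.4871662  -0.17622126  0.00301857] [-0.07562159  0.33698055  0.0972975 ] 0.002737520334647582
326 330 [ 0.478 -0.169  0.054] tool [ 0.011  0.004 -0.051]
326 332 [ 0.479 -0.168  0.048] tool [ 0.01   0.005 -0.045]
326 334 [ 0.477 -0.17   0.045] tool [ 0.011  0.003 -0.042]
326 336 [ 0.478 -0.169  0.04 ] tool [ 0.011  0.004 -0.037]
326 338 [ 0.477 -0.17   0.036] tool [ 0.011  0.003 -0.033]
326 340 [ 0.49  -0.158  0.013] tool [ 0.003  0.019 -0.01 ]
326 342 [ 0.487 -0.161  0.012] tool [ 0.005  0.015 -0.009]
326 344 [ 0.485 -0.163  0.01 ] tool [ 0.006  0.012 -0.007]
326 346 [ 0.479 -0.168  0.014] tool [ 0.01   0.005 -0.011]
326 348 [ 0.476 -0.171  0.013] tool [ 0.012  0.002 -0.01 ]
329 330 [ 0.476 -0.177  0.061] tool [ 0.01  -0.004 -0.058]
329 332 [ 0.476 -0.178  0.057] tool [ 0.01  -0.005 -0.054]
329 334 [ 0.477 -0.176  0.05 ] tool [ 0.009 -0.003 -0.047]
329 336 [ 0.476 -0.178  0.048] tool [ 0.01  -0.005 -0.045]
329 338 [ 0.474 -0.179  0.045] tool [ 0.011 -0.007 -0.042]
329 340 [ 0.474 -0.179  0.041] tool [ 0.012 -0.007 -0.038]
329 342 [ 0.474 -0.179  0.036] tool [ 0.011 -0.007 -0.0
[... 660 characters left out ...]
 [ 0.487 -0.174  0.012] tool [ 0.     0.002 -0.009]
332 348 [ 0.487 -0.174  0.007] tool [ 0.     0.002 -0.004]
335 330 [ 0.468 -0.198  0.081] tool [ 0.012 -0.027 -0.078]
335 332 [ 0.464 -0.201  0.081] tool [ 0.014 -0.031 -0.078]
335 334 [ 0.479 -0.188  0.057] tool [ 0.004 -0.014 -0.054]
335 336 [ 0.479 -0.188  0.052] tool [ 0.004 -0.014 -0.049]
335 338 [ 0.48  -0.187  0.046] tool [ 0.003 -0.012 -0.043]
335 340 [ 0.478 -0.189  0.044] tool [ 0.005 -0.015 -0.041]
335 342 [ 0.48  -0.187  0.037] tool [ 0.003 -0.013 -0.034]
335 344 [ 0.494 -0.175  0.012] tool [-0.006  0.003 -0.009]
335 346 [ 0.493 -0.177  0.009] tool [-0.005  0.001 -0.006]
335 348 [ 0.493 -0.176  0.004] tool [-0.005  0.002 -0.001]
```

View pics/wr8.png

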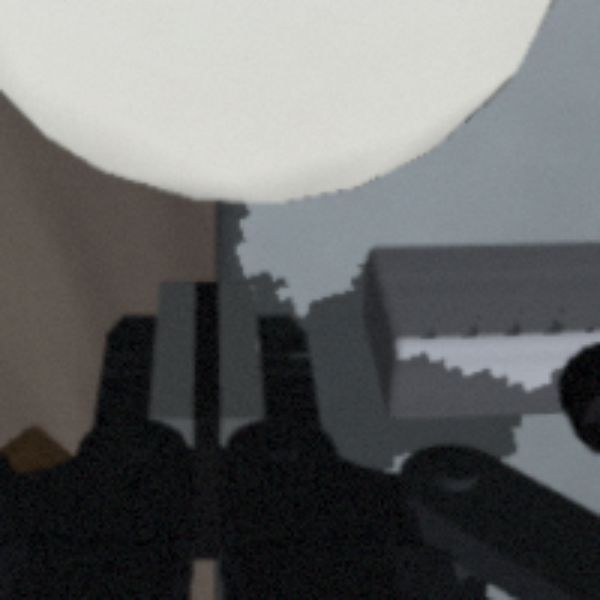

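```bash
python3 - <<'E'
from h import *
p,d=camera('wrist');w=calibration('wrist');s=manip.read_state();R=s['tool_rot']
def X(u,v):
    a=np.array([(u-w['cx'])/w['fx'],(v-w['cy'])/w['fy']]);r=np.hypot(*a);q=np.r_[np.sin(r)*a/r,np.cos(r)];q=q/q[2]*d[v,u];return w['R'].T@(q-w['t'])
for n,u,v in [('knuckle',400,353),('k2',410,360),('k3',390,352),('k4',430,378),('k5',480,410),('k6',540,440),('finger blk',348,310),('fblk',355,330),('fb',360,345),('pad tip',325,296),('pad tip',308,297),('pad',325,330),('pad base',320,340),('knob',447,325),('wedge top',400,330),('wedge top',420,335)]:
    x=X(u,v);print(n,d[v,u],x.round(3),'tool',(R.T@(x-s['position'])).round(3))
# scene lowest points by tool y
p,d=camera('scene');c=calibration('scene')
v,u=np.mgrid[220:370,280:400];z=d[v,u];P=np.stack([(u-c['cx'])/c['fx']*z,(v-c['cy'])/c['fy']*z,z],-1)-c['t'];P=P@c['R'];T=(P-s['position'])@R
g=(p[v,u].max(-1)<50)&(np.abs(T[...,0])<.05)&(T[...,2]<-.02)&(T[...,2]>-.2)
for a in np.arange(-.07,.08,.01):
    m=g&(T[...,1]>a)&(T[...,1]<a+.01)
    if m.sum(): print(a.round(2),m.sum(),'min height above tcp',(-T[...,2][m]).min().round(3),'x',T[...,0][m].mean().round(3))
E
```

```text
knuckle 0.11169577 [ 0.483 -0.147  0.077] tool [ 0.013  0.026 -0.074]
k2 0.10879999 [ 0.484 -0.145  0.08 ] tool [ 0.013  0.029 -0.077]
k3 0.11399825 [ 0.483 -0.15   0.075] tool [ 0.012  0.023 -0.072]
k4 0.10053444 [ 0.486 -0.141  0.089] tool [ 0.012  0.033 -0.086]
k5 0.08584147 [ 0.489 -0.131  0.105] tool [ 0.012  0.044 -0.101]
k6 0.07278147 [ 0.494 -0.119  0.119] tool [ 0.012  0.057 -0.115]
finger blk 0.1484452 [ 0.484 -0.162  0.04 ] tool [ 0.008  0.012 -0.037]
fblk 0.13632253 [ 0.485 -0.161  0.053] tool [ 0.007  0.014 -0.05 ]
fb 0.18584882 [ 0.522 -0.165  0.013] tool [-0.029  0.022 -0.01 ]
pad tip 0.15258715 [ 0.478 -0.17   0.034] tool [ 0.011  0.003 -0.031]
pad tip 0.1523692 [ 0.476 -0.177  0.035] tool [ 0.011 -0.004 -0.032]
pad 0.12925717 [ 0.478 -0.17   0.059] tool [ 0.011  0.003 -0.056]
pad base 0.123315856 [ 0.477 -0.172  0.066] tool [ 0.011  0.001 -0.062]
knob 0.1385099 [ 0.498 -0.126  0.051] tool [ 0.006  0.051 -0.048]
wedge top 0.14914344 [ 0.499 -0.144  0.042] tool [-0.001  0.034 -0.039]
wedge top 0.14942922 [ 0.505 -0.136  0.043] tool [-0.004  0.043 -0.04 ]
-0.07 46 min height above tcp 0.109 x 0.0
-0.06 108 min height above tcp 0.097 x 0.003
-0.05 132 min height above tcp 0.085 x 0.005
-0.04 832 min height above tcp 0.041 x 0.003
-0.03 349 min height above tcp 0.039 x 0.017
-0.02 456 min height above tcp 0.03 x 0.016
-0.01 204 min height above tcp 0.025 x 0.023
0.0 202 min height above tcp 0.034 x 0.02
0.01 54 min height above tcp 0.068 x 0.02
0.02 26 min height above tcp 0.038 x 0.01
0.03 42 min height above tcp 0.037 x 0.01
0.04 34 min height above tcp 0.038 x 0.008
0.05 26 min height above tcp 0.04 x 0.004
```

Request:
send_rows(
  commands=[
    [0, [0, 0, 0.003], [0, 0, 0]],
    [0, [0, 0, 0.003], [0, 0, 0]],
    [0, [0, 0.005, 0], [0, 0, 0]],
    [0, [0, 0.004, 0], [0, 0, 0]],
    [0, [0, 0.003, 0], [0, 0, 0]],
    [0, [0, 0.003, 0], [0, 0, 0]],
    [0, [0, 0.003, 0], [0, 0, 0]],
    [0, [0, 0.003, 0], [0, 0, 0]],
  ],
)

```text
t: 10.45
position: [0.4939, -0.1563, -0.0028]
tool_rot: [[-0.949, 0.315, -0.0], [0.315, 0.949, -0.0], [0.0, -0.0, -1.0]]
contact_force: [0.1, -1.0, -0.5]
width: -0.001
```

```bash
cat > look2.py <<'E'
import sys
from h import *
import cv2
k=sys.argv[1]
p,d=camera('wrist');cv2.imwrite(f'pics/wr{k}.png',p)
p,d=camera('scene');q=cv2.resize(p[270:370,260:380],None,fx=6,fy=6,interpolation=2);cv2.imwrite(f'pics/sc{k}.png',np.clip(255*(q/255.)**.6,0,255).astype('uint8'))
s=manip.read_state();print(s['t'],s['position'],s['contact_force'])
E
python3 look2.py 9
```

```text
10.55 [ 0.49415783 -0.15575031 -0.00276927] [-0.6177681 -0.3682958 -1.5409344]
```

View pics/wr9.png

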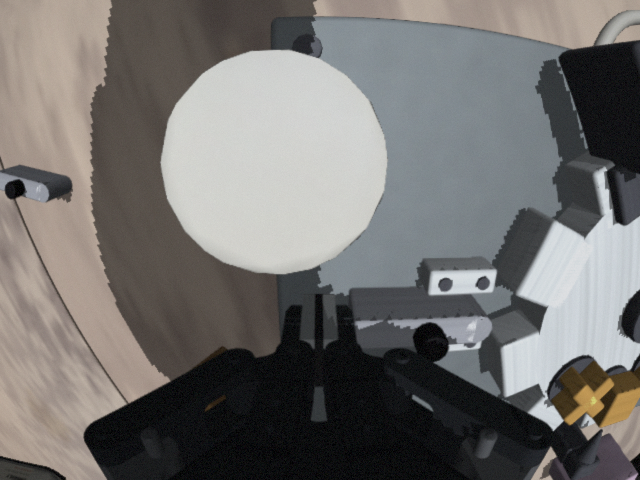

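View pics/sc9.png

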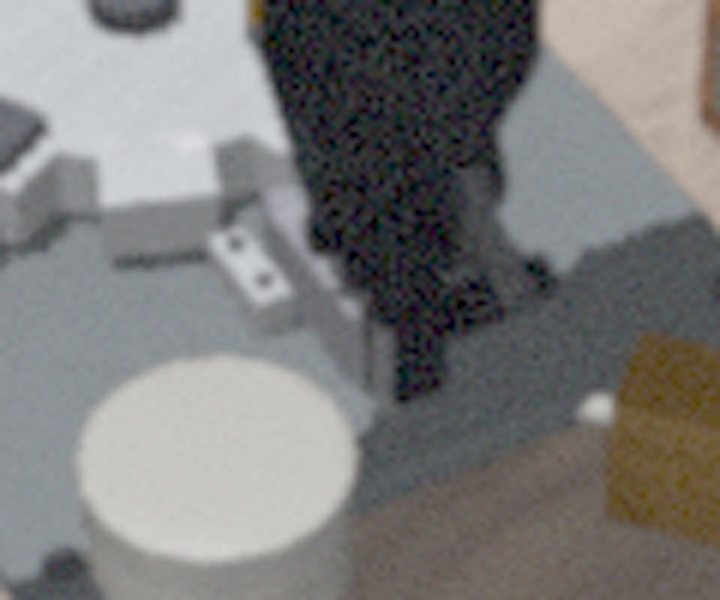

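Request:
send_rows(
  commands=[
    [0, [0, 0.003, 0], [0, 0, 0]],
    [0, [0, 0.003, 0], [0, 0, 0]],
    [0, [0, 0.003, 0], [0, 0, 0]],
    [0, [0, 0.003, 0], [0, 0, 0]],
    [0, [0, 0.003, 0], [0, 0, 0]],
    [0, [0, 0.003, 0], [0, 0, 0]],
  ],
)

```text
t: 11.15
position: [0.4997, -0.1391, -0.0028]
tool_rot: [[-0.949, 0.315, 0.0], [0.315, 0.949, -0.0], [-0.0, -0.0, -1.0]]
contact_force: [-0.1, -2.7, 0.8]
width: -0.002
```

```bash
python3 look2.py 10
```

```text
11.25 [ 0.4998749  -0.13853679 -0.00280399] [0.55397728 0.11968172 0.4877804 ]
```

View pics/wr10.png

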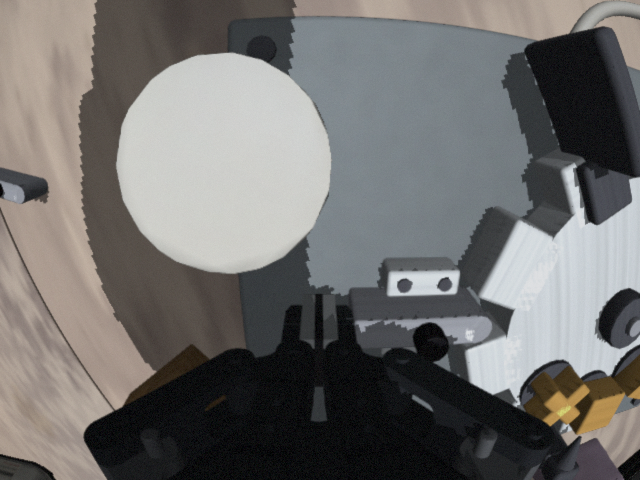

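Request:
send_rows(
  commands=[
    [0, [0, 0.002, 0], [0, 0, 0]],
    [0, [0, 0.002, 0], [0, 0, 0]],
    [0, [0, 0.002, 0], [0, 0, 0]],
  ],
)

```text
t: 11.55
position: [0.5015, -0.1336, -0.0028]
tool_rot: [[-0.949, 0.316, -0.0], [0.316, 0.949, -0.0], [0.0, -0.0, -1.0]]
contact_force: [-1.4, -1.5, -0.4]
width: 0.001
```

Request:
send_rows(
  commands=[
    [0, [0, 0.001, 0], [0, 0, 0]],
    [0, [0, 0.001, 0], [0, 0, 0]],
  ],
)

```text
t: 11.75
position: [0.5022, -0.1316, -0.0028]
tool_rot: [[-0.949, 0.315, -0.0], [0.315, 0.949, -0.0], [0.0, -0.0, -1.0]]
contact_force: [0.5, -1.7, -0.4]
width: 0.003
```

Request:
send_rows(
  commands=[
    [0, [0, 0.001, 0], [0, 0, 0]],
    [0, [0, 0.001, 0], [0, 0, 0]],
  ],
)

```text
t: 11.95
position: [0.5024, -0.1307, -0.0028]
tool_rot: [[-0.949, 0.316, -0.0], [0.316, 0.949, -0.001], [0.0, -0.001, -1.0]]
contact_force: [-2.2, -7.6, 1.4]
width: 0.006
```

```bash
python3 look2.py 11
```

```text
12.05 [ 0.50236001 -0.13070013 -0.00281776] [-1.52926297 -5.70154004  0.977488  ]
```

View pics/wr11.png

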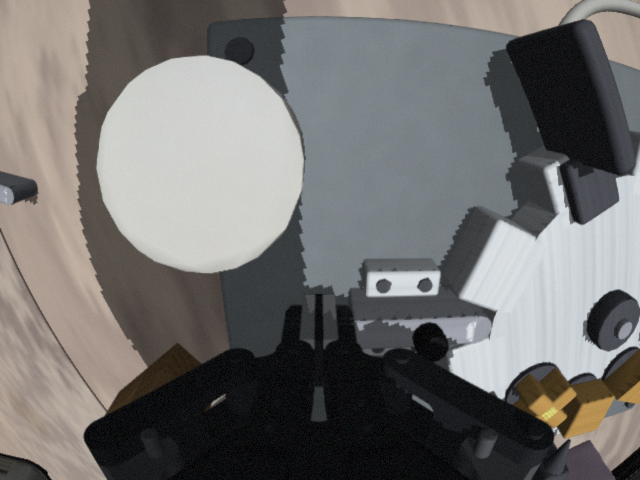

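Request:
send_rows(
  commands=[
    [0, [0, 0.001, 0], [0, 0, 0]],
    [0, [0, 0.001, 0], [0, 0, 0]],
    [0, [0, 0, 0], [0, 0, 0]],
  ],
)

```text
t: 12.35
position: [0.5024, -0.1306, -0.0028]
tool_rot: [[-0.948, 0.318, -0.001], [0.318, 0.948, -0.003], [0.0, -0.003, -1.0]]
contact_force: [-3.4, -9.9, 1.4]
width: -0.002
```

Firm stop. Withdraw and check.

Request:
send_rows(
  commands=[
    [0, [0, -0.005, 0], [0, 0, 0]],
    [0, [0, -0.005, 0], [0, 0, 0]],
    [0, [0, -0.008, 0], [0, 0, 0]],
    [0, [0, -0.005, -0.01], [0, 0, 0]],
    [0, [0, 0, -0.04], [0, 0, 0]],
    [0, [0, 0, -0.045], [0, 0, 0]],
    [0, [0, 0, -0.045], [0, 0, 0]],
    [0, [0, -0.04, -0.03], [0, 0, 0]],
    [0, [0, -0.045, 0], [0, 0, 0]],
    [0, [0, -0.045, 0], [0, 0, 0]],
    [0, [0, 0, 0], [0, 0, 0]],
  ],
)

```text
t: 13.45
position: [0.4517, -0.2804, 0.1682]
tool_rot: [[-0.946, 0.325, -0.001], [0.325, 0.946, -0.004], [-0.001, -0.004, -1.0]]
contact_force: [0.3, 0.2, -0.2]
width: 0.004
```

```bash
python3 look.py 12;python3 ang2.py 12; python3 - <<'E'
from h import *
import cv2
p,d=camera('scene');cv2.imwrite('pics/sc12.png',cv2.resize(p[200:400,170:430],None,fx=3,fy=3,interpolation=2))
E
```

```text
13.45 [ 0.4517 -0.2804  0.1682] [ 0.29  0.25 -0.17] [ 33.2  22.7  -5.9 103.6   3.1  53.8  97. ]
[302.5 230.2] 83 0.0519 22.2
[319.1 230. ] 119 0.0511 -19.3
[331.8 240. ] 90 0.0515 -60.3
[290.1 241. ] 103 0.0528 62.8
```

View pics/topz12.png

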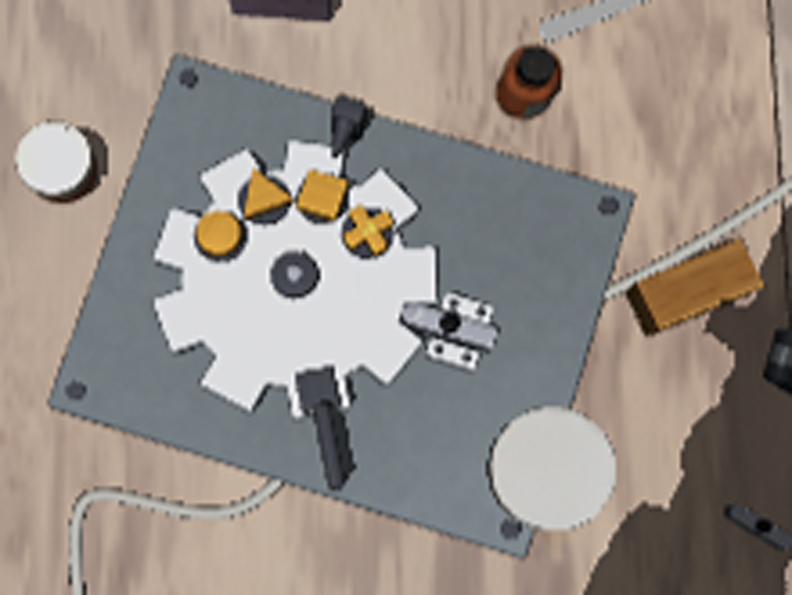

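View pics/sc12.png

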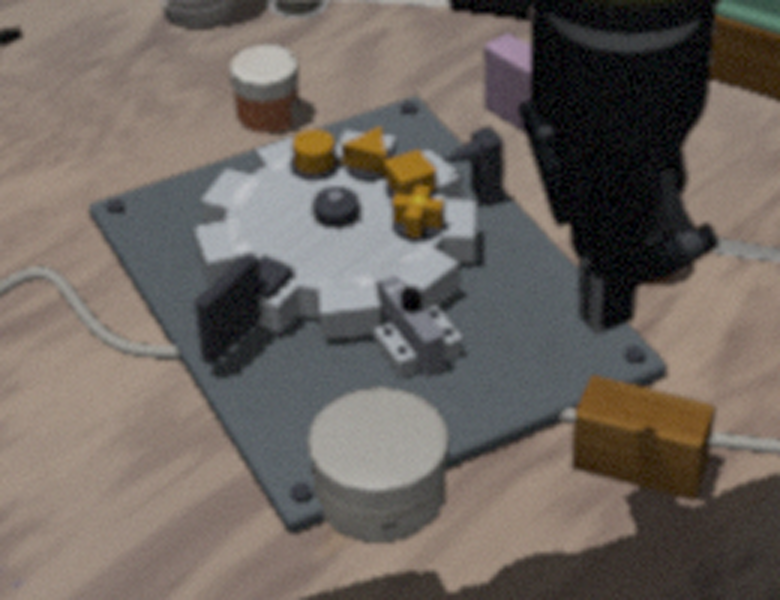

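```bash
python3 - <<'E'
from h import *
c=calibration('top');th=-.3172;O=np.array([.5482,.0053])
for n,x,y,z in [('nose',402,314,.042),('heel',496,336,.042),('knob',450,321,.054)]:
    q=atz(c,230+x/3.6,175+y/3.5,z)[:2]-O;print(n,(q[0]*np.cos(th)+q[1]*np.sin(th)).round(4),(-q[0]*np.sin(th)+q[1]*np.cos(th)).round(4))
print(manip.hand_in())
E
```

```text
nose -0.005 -0.0712
heel -0.0009 -0.1303
knob -0.002 -0.1003
the job is handed in; nothing more can be done
None
```

I turned the turret to the square die, pushed the larger wedge home from behind, withdrew the arm and handed the job in at about 13.5 s.

**Turret:** I pushed the tab with the shut fingertips. In the last picture the square die lies at -19.3° in the world frame. The pointer measured -19.4°, and the base yaw from the plate corners measured -18.2°. These two references disagree by about 1°, but both are within the 0.06 rad (3.4°) tolerance.

**Wedge:**

| Check | Measured | Expected |
|---|---|---|
| Nose, base y | -0.071 m | -0.070 m |
| Heel, base y | -0.130 m | -0.130 m |
| Knob, base y | -0.100 m | -0.100 m |

It came to a firm stop at about 10 N. The nose measured about 5 mm off the channel line sideways, though the heel and knob lie within 2 mm of it; I took that as pixel error, as the nose visibly sits in the notch.

**Fingertip height:** The cameras showed the fingertips about 27 mm above the stated TCP. I lowered the tool further before pushing the wedge, and no contact force appeared. At that stated height the earlier tab push may have been near the top of the blade, but the tab turned as intended.

**Bystanders:** The jar, bottle, wood block and the unlisted white tub look unmoved in the last picture. The soap slice is only partly in view there and its visible part has not moved.

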